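Date-mark a spice jar and show its foot to the reader

ROBOT

A 6-joint arm with a two-finger parallel gripper is mounted at the origin on the work surface. World frame = base frame: x ahead of the robot, y to its left, z up, the work surface at z = 0. Lengths are in m, angles in rad, forces in N, time in s.
With the tool pointing down it reaches from about 0.2 to 0.875 m from the base axis. Payload 3.4 kg.
Tool frame: the origin (TCP) lies between the finger pads; the fingertips stand 25 mm ahead of it and the grasp point (between the pads) lies 6 mm ahead of it (r.nose_length is the z of the fingertips in the tool frame, in m); z points along the fingers, y is the line along which they close (so a half turn about z gives the same grasp; the last joint's range is limited). The gripper opens to 94 mm and grips with 3 to 60 N. Pads are 16 mm wide; open, the fingers measure 119 mm over their backs; the gripper's body (75 mm by 177 mm) begins 78 mm behind the grasp point.
Start: joints at [1.013, 0.276, 1.505, -0, 1.361, -0.121], TCP at [0.243, 0.521, 0.193] pointing down, gripper open.
Joint ranges: [-2.89, 2.89], [-0.75, 2.08], [0.22, 2.7], [-1.18, 4.32], [0.11, 2.71], [-2.7, 2.7]. Speed limits (rad/s): [2.57, 2.57, 3.14, 3.14, 3.14, 3.14].

INTERFACE

Orientations are given as a unit quaternion [w, x, y, z].
In Python, from plant import r, gripper_to, inverse_kinematics, vision, models, telemetry gives the robot as it stands. Calls block until the motion is done:
- r.move_to(position, orientation): joint-space move of the TCP to a pose.
- r.move_l(position, rot=None, vel=0.15, guard=None): straight line of the TCP; rot=None keeps the orientation; vel is the mean speed in m/s. With guard (N) it stops when the force on the tool has changed by that much, and returns True; else False.
- r.movej(angles): joint-space move.
- gripper_to(opening, f_grip=None): finger opening in m; f_grip is the grip in N (None keeps the last); returns when the fingers have stopped.
- r.hold(seconds).
- inverse_kinematics(position, orientation): joint angles nearest the present ones, or None.
- vision.snapshot(name): name is "side" or "top" or "wrist"; returns the picture (420x560x3 uint8, red, green, blue); there is no depth.
- vision.get_calibration(name): a dict with "fx", "fy", "cx", "cy" (pixels), "position" and "orientation" of the camera in the world. Camera axes: x right, y down, z forward; pixel columns grow to the right and rows downward; lengths in m; the calibration is good to about 2 mm. A picture is of the moment at which its call begins: read the wrist's pose just before it. get_calibration takes no time and is no camera call; for the wrist camera it gives the pose at the moment of the call.
A pose or a line that the arm cannot do raises r.PlanningError and nothing moves.
- r.sign_off(): hands the job in; it is judged then, once.
Trained networks look in the newest picture that a camera, given by its name, has taken for a name from the list of things; names that differ only in an ending like _2 or _b are one class to them, and where a whole thing is asked for, a point or a joint stands for the part that bears it (a point fixed in the world has none). Each returns a list of dicts, best first, with "score" (0 to 1); they miss things now and then, are a little off and sometimes report something else, mostly with a low value. They report only what shows in the picture. A call takes as long as a camera call.
- models.boxes_of(thing, camera): "at" ([x, y, z] in m, in world coordinates, good to about 4 mm: the middle of the surface that is visible of it).
- models.regions_of(thing, camera): "pixels" (420x560 bool, what is visible of it).
- models.mark_of(thing, camera): "at" ([x, y, z] in m, in world coordinates, good to about 4 mm: a listed point, or the origin of a listed thing).
Readings, each from a call of its own:
- telemetry.current_t(): time.
- telemetry.current_joints(): joint angles.
- telemetry.current_dq(): joint speeds.
- telemetry.current_joint_efforts(): joint torques, N m.
- telemetry.current_ee_pos(): TCP position.
- telemetry.current_tool_rot(): TCP orientation.
- telemetry.current_wrist_force(): force on the tool from outside, world axes, zero at the start.
- telemetry.current_torque(): the same for the moment, N m.
- telemetry.current_opening(): finger opening in m.
- telemetry.current_finger_force(): force on a finger pad.
Only numpy, scipy, OpenCV 4.12 (cv2) and the standard library are available. Lean on these libraries where they do the work, as an engineer would, in place of code of your own. Each camera call takes 0.05 s, during which the arm holds its last target. There are 200 camera calls.

TASK

Take the spice jar with the red cap out of the white wire basket, press it upright, foot down, onto the middle of the sprung orange plate of the date marker until the plate is fully down, and keep it down for half a second. Then lift it and hold it in the air in front of the reader's tilted camera, foot towards the lens, with the jar in line with the camera's line of sight and its foot centred 100 mm in front of the lens, clear of everything. Finish while holding it still there in the gripper, and do not push aside or knock over the other jars and things on the counter.

Things in the scene. Friction and masses are not known exactly. Their poses are not given: they have to be found in the camera images.
- basket: low white wire basket, fixed, 130 (own x) by 290 (own y) mm, rim 40 mm high, wire floor 4 mm above the counter; origin under its centre. Three jars stand in it in a row along its own y, 85 mm apart (at -85, 0 and +85 mm), in any order
- jar_red: the jar to handle: round closed spice jar, amber glass with a paper band and a RED cap, 112 mm tall, glass body 48 mm in diameter up to 90 mm, cap 47 mm in diameter above that, 0.14 to 0.28 kg, centre of mass about 56 mm above the foot; origin at the centre of its foot (underside), own z up through the cap
- foot (a point): centre of the underside of the red-capped jar
- cap (a point): centre of the top of the red cap, 112 mm above the foot
- jar_green: like the red-capped jar but with a green cap; a bystander, leave it alone
- jar_white: like the red-capped jar but with a white cap; a bystander, leave it alone
- marker: date marker: fixed blue block 110 by 110 mm, 28 mm high, with the sprung orange plate on top; origin under its centre
- plate (a joint): travel of the orange plate: 0 when up, 0.010 m when fully down (it moves straight down; about 2 N starts it, 12 N holds it fully down; springs back)
- plate_top (a point): centre of the upper face of the round orange plate (72 mm in diameter); 50 mm above the counter when up, 40 mm when fully down; it moves with the plate
- reader: reader stand: fixed black foot 100 by 100 mm, 12 mm thick, with a post carrying a white camera head (70 by 70 by 30 mm, top about 100 mm above the counter); origin under the foot's centre, front along its own -x
- lens: the reader's camera head: white square face with a yellow ring around a black lens. Origin at the lens' front, 80 mm above the counter; own z is the line of sight, which leaves the lens towards the reader's front and always slopes up 55 degrees above level (35 degrees from vertical); own x and y lie across it
- can: standing can, blue band, 74 mm diameter, 110 mm tall, origin under its centre; a bystander, leave it alone
- carton: standing yellow carton, 50 by 100 by 130 mm tall, origin under its centre; a bystander, leave it alone
- bottle: standing green bottle, 60 mm diameter, 140 mm tall, origin under its centre; a bystander, leave it alone
- mug: standing blue mug, 80 mm diameter, 90 mm tall, origin under its centre; a bystander, leave it alone
- scoop: spoon lying on the counter; a bystander, leave it alone

How it is judged:
By the outcome, as a careful person would: the job done as asked, in the order asked, and still so for the second after the job is handed in, while the arm keeps its last pose, push and grip.
It also fails if it takes over 48 s, if anything falls off the work surface, if the arm or the gripper's body presses on something with over 40 N, if the wrist force passes 120 N, or if a joint passes its speed limit or range.

## Working session

There is one attempt and no reset: what is moved stays moved. The work goes in short steps, each a Python script; the robot and the scene stay as the last script left them, time stands still between calls to the robot, and variables do not carry over. Pictures are saved under pics/ and viewed, at most 10 in all, crops included, and the job is handed in when it is done.

```bash
ls; mkdir -p pics; python3 - <<'E'
from plant import r, vision, models, telemetry
import cv2, numpy as np
ims=[]
for c in ["side","top"]:
    im=vision.snapshot(c); ims.append(im)
    k=vision.get_calibration(c); print(c,{a:np.round(b,3) for a,b in k.items()})
    for t in ["basket","jar_red","cap","foot","jar_green","jar_white","marker","plate_top","reader","lens","can","carton","bottle","mug","scoop"]:
        print(t,[(np.round(d["at"],3).tolist(),round(d["score"],2)) for d in models.mark_of(t,c)[:2]])
cv2.imwrite("pics/a.png",cv2.cvtColor(ims[0],cv2.COLOR_RGB2BGR))
cv2.imwrite("pics/b.png",cv2.cvtColor(ims[1],cv2.COLOR_RGB2BGR))
print(telemetry.current_t(), r.nose_length, telemetry.current_tool_rot())
E
```

```text
pics
side {'fx': np.float64(495.82), 'fy': np.float64(495.82), 'cx': np.float64(278.539), 'cy': np.float64(202.058), 'position': array([ 0.085, -0.581,  1.047]), 'orientation': array([-0.321,  0.896, -0.285,  0.111])}
basket [([0.486, -0.27, 0.001], 0.65)]
jar_red [([0.486, -0.189, 0.003], 0.62)]
cap [([0.489, -0.19, 0.116], 0.97)]
foot [([0.487, -0.189, -0.0], 0.93)]
jar_green [([0.495, -0.271, 0.004], 0.83)]
jar_white [([0.752, 0.063, -0.002], 0.7), ([0.497, -0.356, 0.003], 0.65)]
marker [([0.549, 0.104, 0.002], 0.82), ([0.41, 0.241, -0.0], 0.68)]
plate_top [([0.552, 0.103, 0.051], 0.8), ([0.393, 0.458, 0.002], 0.43)]
reader [([0.666, 0.279, 0.001], 0.73)]
lens [([0.665, 0.281, 0.079], 0.7), ([0.412, 0.243, 0.003], 0.2)]
can [([0.753, -0.072, 0.001], 0.6), ([0.41, 0.243, 0.0], 0.16)]
carton [([0.752, 0.061, -0.001], 0.7)]
bottle [([0.748, -0.266, 0.001], 0.78), ([0.547, 0.105, 0.002], 0.61)]
mug [([0.391, 0.463, 0.003], 0.64)]
scoop [([0.413, 0.241, -0.002], 0.72)]
top {'fx': np.float64(493.389), 'fy': np.float64(493.389), 'cx': np.float64(275.02), 'cy': np.float64(210.295), 'position': array([0.386, 0.028, 1.291]), 'orientation': array([-0.054,  0.708, -0.703,  0.051])}
basket [([0.485, -0.272, 0.001], 0.56)]
jar_red [([0.489, -0.19, 0.004], 0.89)]
cap [([0.486, -0.19, 0.116], 0.9), ([0.489, -0.271, -0.003], 0.35)]
foot [([0.488, -0.191, 0.007], 0.7)]
jar_green [([0.49, -0.271, 0.005], 0.62)]
jar_white [([0.498, -0.357, 0.005], 0.78)]
marker [([0.548, 0.107, 0.0], 0.81)]
plate_top [([0.551, 0.104, 0.051], 0.88)]
reader [([0.662, 0.282, -0.001], 0.59)]
lens [([0.668, 0.282, 0.082], 0.78), ([0.487, -0.188, 0.007], 0.36)]
can [([0.757, -0.073, -0.002], 0.56)]
carton [([0.757, 0.062, 0.0], 0.57), ([0.756, -0.072, -0.002], 0.42)]
bottle [([0.743, -0.264, 0.004], 0.82)]
mug []
scoop [([0.408, 0.244, -0.001], 0.59)]
1.6 0.025 [2.55973794e-05 2.16665969e-01 9.76245797e-01 3.23387585e-05]
```

View pics/a.png

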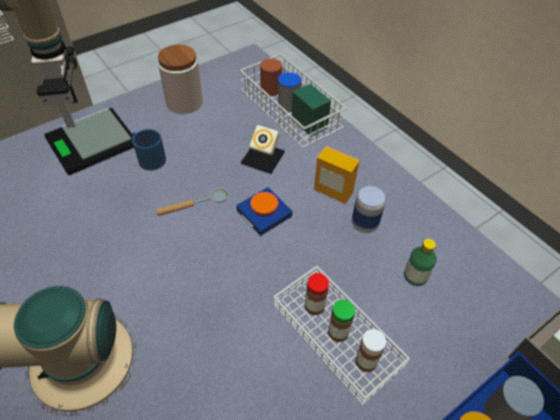

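View pics/b.png

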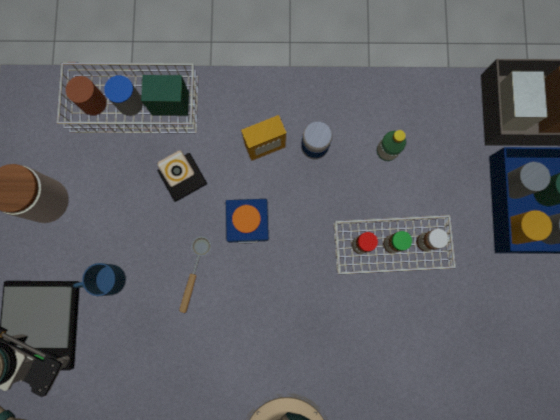

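The side view shows the red-capped jar at about (317,287), nearest the marker end of the row. The marker plate is at (264,204) and the reader face at (264,138). The top view agrees: red cap (367,242), plate (246,219), lens (176,170). Next I need the reader's heading, so I'll take a closer wrist view of it.

```bash
cat > h.py <<'E'
from plant import r, gripper_to, inverse_kinematics, vision, models, telemetry
import numpy as np, cv2
from scipy.spatial.transform import Rotation as R
def q2R(q): return R.from_quat(np.array(q)[[1,2,3,0]])
def R2q(x): return x.as_quat()[[3,0,1,2]]
def save(im,n): cv2.imwrite(f"pics/{n}.png",cv2.cvtColor(im,cv2.COLOR_RGB2BGR))
def marks(ts,c):
    for t in ts: print(c,t,[(np.round(d["at"],3).tolist(),round(d["score"],2)) for d in models.mark_of(t,c)[:2]])
def tool(zdir,ydir):
    z=np.array(zdir,float); z/=np.linalg.norm(z); y=np.array(ydir,float); y-=z*(y@z); y/=np.linalg.norm(y)
    return R.from_matrix(np.c_[np.cross(y,z),y,z])
E
python3 - <<'E'
from h import *
k=vision.get_calibration("wrist"); T=q2R(telemetry.current_tool_rot()); p=np.array(telemetry.current_ee_pos())
off=T.inv().apply(np.array(k["position"])-p); Rc=(T.inv()*q2R(k["orientation"]))
print("cam offset",off.round(3)); print(Rc.as_matrix().round(3),k["fx"])
# camera ~0.30 from lens, looking down: tool vertical, several yaws
L=np.array([.666,.281,.09]); zc=np.array([.25,0,-.97])
for a in np.deg2rad([90,45,135,0,-45,180]):
    t=tool(zc,[np.sin(a),np.cos(a),0]); axis=(t*Rc).apply([0,0,1]); pos=L-axis*0.27-t.apply(off)
    q=inverse_kinematics(pos,R2q(t)); print(a,pos.round(3),q is not None)
    if q is not None:
        r.move_to(pos,R2q(t)); break
k=vision.get_calibration("wrist"); im=vision.snapshot("wrist"); save(im,"c"); print({a:np.round(b,4).tolist() for a,b in k.items()})
marks(["lens","reader"],"wrist"); print(telemetry.current_t())
E
```

```text
cam offset [ 0.072  0.001 -0.191]
[[ 0.001 -0.968 -0.249]
 [ 1.     0.     0.001]
 [-0.001 -0.249  0.968]] 376.04362372986367
1.5707963267948966 [0.647 0.276 0.158] True
{'fx': 376.0436, 'fy': 376.0436, 'cx': 280.3235, 'cy': 209.2514, 'position': [0.5989, 0.3499, 0.3431], 'orientation': [0.1234, 0.9843, -0.0149, 0.1255]}
wrist lens [([0.67, 0.281, 0.08], 0.77)]
wrist reader [([0.668, 0.279, 0.001], 0.77)]
3.4583
```

View pics/c.png

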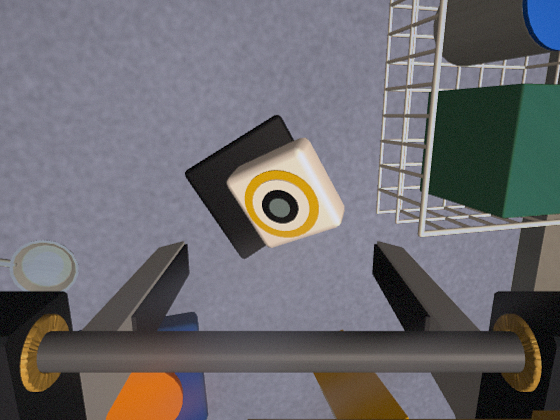

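The wrist view shows the black foot's corners at (278,116), (187,174) and (242,258), and the ring centred at about (281,203). The head's upper back side is visible to the right, so the front points left and down in the picture, roughly world (-0.84,-0.55).

```bash
cat >> h.py <<'E'
def ray(k,uv,z):
    d=q2R(k["orientation"]).apply([(uv[0]-k["cx"])/k["fx"],(uv[1]-k["cy"])/k["fy"],1]); p=np.array(k["position"])
    return p+d*(z-p[2])/d[2]
E
python3 - <<'E'
from h import *
k=vision.get_calibration("wrist"); im=cv2.imread("pics/c.png"); g=cv2.cvtColor(im,cv2.COLOR_BGR2GRAY); hsv=cv2.cvtColor(im,cv2.COLOR_BGR2HSV)
m=((g<60)*255).astype(np.uint8); m[:,:170]=0; m[265:]=0; m[:,300:]=0; m[:100]=0
c=max(cv2.findContours(m,0,1)[0],key=cv2.contourArea)[:,0].astype(float)
def edge(a,b):
    a,b=np.array(a,float),np.array(b,float); u=(b-a)/np.linalg.norm(b-a); n=np.array([-u[1],u[0]]); s=(c-a)@u; d=(c-a)@n
    P=c[(abs(d)<4)&(s>8)&(s<np.linalg.norm(b-a)-8)]
    W=np.array([ray(k,p,.012)[:2] for p in P]); v=np.linalg.svd(W-W.mean(0))[2][0]
    return len(P),np.degrees(np.arctan2(v[1],v[0]))%90
for a,b in [((187,174),(278,116)),((187,174),(242,258))]: print(edge(a,b))
C=[ray(k,p,.012) for p in [(278,116),(187,174),(242,258)]]
print(np.round(C,4).tolist(),[np.linalg.norm(C[i]-C[1]).round(4) for i in (0,2)],"centre",((C[0]+C[2])/2).round(4))
y=cv2.inRange(hsv,(15,150,120),(35,255,255)); y[:,:220]=0;y[:,340:]=0;y[:150]=0;y[250:]=0
cc=max(cv2.findContours(y,0,1)[0],key=cv2.contourArea); e=cv2.fitEllipse(cc); print(e,"lens",ray(k,e[0],.08).round(4))
# ring plane normal from ellipse directly: fit yaw by reprojection
from scipy.optimize import least_squares
from itertools import product
def res(x):
    f=np.array([np.cos(x[0]),np.sin(x[0]),0]); n=.5736*f+np.array([0,0,.8192]); s=np.cross([0,0,1],f); w=np.cross(n,s)
    t=np.linspace(0,2*np.pi,60); P=np.array([x[1],x[2],.08])+x[3]*(np.cos(t)[:,None]*s+np.sin(t)[:,None]*w)
    Q=q2R(k["orientation"]).inv().apply(P-np.array(k["position"])); uv=Q[:,:2]/Q[:,2:]*k["fx"]+[k["cx"],k["cy"]]
    return np.array([cv2.pointPolygonTest(cc,(float(a),float(b)),True) for a,b in uv])
for y0 in np.deg2rad([-147,-57,33,123]):
    s=least_squares(res,[y0,.666,.281,.025],diff_step=1e-3); print(np.degrees(s.x[0]),s.x[1:],s.cost)
E
```

```text
(78, np.float64(30.586364759330394))
(70, np.float64(30.53833074907248))
[[0.6826, 0.3478, 0.012], [0.6018, 0.2993, 0.012], [0.6476, 0.2176, 0.012]] [np.float64(0.0942), np.float64(0.0936)] centre [0.6651 0.2827 0.012 ]
((281.33349609375, 203.29440307617188), (62.66644287109375, 75.76017761230469), 118.27180480957031) lens [0.668  0.2852 0.08  ]
-148.14144959724374 [0.66738036 0.28400504 0.02823636] 1.3415458546369337
-148.13955474927667 [0.66738035 0.28400515 0.02823747] 1.3416396561078727
77.2872616750195 [0.66882878 0.28601311 0.0274655 ] 36.21167924790643
103.25035775068771 [0.66825939 0.28594265 0.02648342] 69.39804098871537
```

```bash
python3 - <<'E'
from h import *
def up(z): 
    p=np.array(telemetry.current_ee_pos()); p[2]=z; r.move_l(p,vel=.2)
T0=tool([0,0,-1],[.998,.06,0]); T1=tool([0,0,-1],[-.998,-.06,0])
for T in (T0,T1): print(inverse_kinematics([.488,-.19,.3],R2q(T)))
up(.3)
q=[inverse_kinematics([.488,-.19,.3],R2q(T)) for T in (T0,T1)]
T=min(((abs(a[5]),t) for a,t in zip(q,(T0,T1)) if a is not None),key=lambda v:v[0])[1]
r.move_to([.488-0.03*0,-.19,.3],R2q(T))
k=vision.get_calibration("wrist"); im=vision.snapshot("wrist"); save(im,"d"); marks(["cap","jar_red","jar_green"],"wrist")
reg=models.regions_of("cap","wrist"); hsv=cv2.cvtColor(im,cv2.COLOR_RGB2HSV)
print(np.round(k["position"],3),telemetry.current_joints(),telemetry.current_t())
E
```

```text
[-5.04200671e-01  1.55312991e-01  1.40595611e+00 -4.44089210e-16
  1.58032356e+00 -5.64248635e-01]
[-5.04200671e-01  1.55312991e-01  1.40595611e+00 -4.44089210e-16
  1.58032356e+00  2.57734402e+00]
wrist cap [([0.488, -0.187, 0.116], 0.6), ([0.742, -0.265, 0.002], 0.51)]
wrist jar_red [([0.488, -0.192, 0.004], 0.72)]
wrist jar_green [([0.491, -0.271, 0.009], 0.56)]
[ 0.484 -0.117  0.491] [-5.03002293e-01  1.55478168e-01  1.40587429e+00  9.12029944e-05
  1.58027373e+00 -5.64198392e-01] 6.35
```

View pics/d.png

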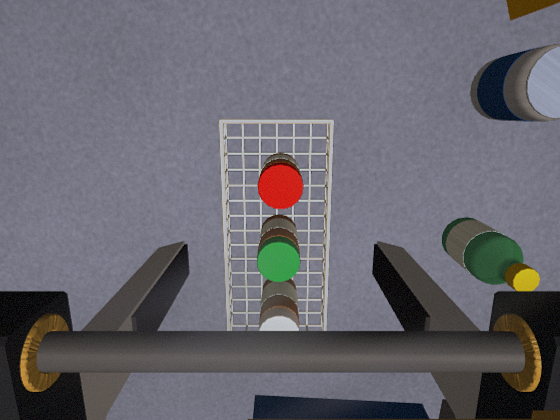

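The red cap sits at (280,187), midway between the fingers and clear of the green jar. Both agree with the estimate, so I'll grasp and lift.

```bash
python3 - <<'E'
from h import *
F=lambda: np.round(telemetry.current_wrist_force(),1).tolist()
print(F()); print(r.move_l([.488,-.190,.074],vel=.15,guard=8)); gripper_to(.03,50)
print(telemetry.current_opening(),telemetry.current_finger_force(),F(),telemetry.current_ee_pos())
r.move_l([.488,-.190,.26],vel=.15); r.hold(.2); print(telemetry.current_opening(),F())
T=tool([0,0,-1],[.8,.6,0]); T=min((tool([0,0,-1],s*np.array([np.cos(a),np.sin(a),0])) for s in(1,-1) for a in np.deg2rad(np.arange(0,180,15))),key=lambda t:(lambda q:9 if q is None else abs(q[5]))(inverse_kinematics([.5505,.1045,.2],R2q(t))))
r.move_to([.5505,.1045,.2],R2q(T)); r.hold(.2)
for c in("side","top"):
    im=vision.snapshot(c); save(im,"e"+c); marks(["cap","foot","jar_red","jar_green"],c)
k=vision.get_calibration("wrist"); vision.snapshot("wrist"); marks(["plate_top","marker"],"wrist")
print(telemetry.current_ee_pos(),telemetry.current_opening(),F(),telemetry.current_joints(),telemetry.current_t())
E
```

```text
[0.5, -0.7, -0.2]
False
0.046677011052283626 49.999795630574226 [0.6, -0.2, 0.2] [ 0.48804305 -0.18998093  0.07398948]
0.046766637898707254 [0.2, -0.7, -2.1]
side cap [([0.549, 0.102, 0.247], 0.89)]
side foot [([0.55, 0.107, 0.128], 0.72), ([0.663, 0.28, -0.001], 0.54)]
side jar_red [([0.55, 0.102, 0.126], 0.89)]
side jar_green [([0.493, -0.272, 0.004], 0.69), ([0.746, -0.267, 0.002], 0.52)]
top cap [([0.5, -0.358, 0.004], 0.48)]
top foot [([0.484, -0.269, -0.001], 0.52), ([0.493, -0.271, 0.004], 0.18)]
top jar_red []
top jar_green [([0.491, -0.271, 0.005], 0.72)]
wrist plate_top [([0.548, 0.112, 0.051], 0.83), ([0.55, 0.104, 0.131], 0.69)]
wrist marker [([0.549, 0.106, -0.002], 0.68)]
[0.55046558 0.1045839  0.19999023] 0.04662686795061723 [-0.4, -0.6, -2.8] [6.35712342e-02 2.50100974e-01 1.52450999e+00 6.17165434e-06
 1.36701330e+00 6.34156138e-02] 12.425
```

```bash
python3 - <<'E'
from h import *
F=lambda: np.round(telemetry.current_wrist_force(),1).tolist()
r.move_l([.5505,.1045,.130],vel=.1); print(F())
print(r.move_l([.5505,.1045,.100],vel=.02,guard=22)); print(F(),telemetry.current_ee_pos())
r.hold(.5); print(F(),telemetry.current_ee_pos(),telemetry.current_opening())
vision.snapshot("side"); marks(["plate_top","foot","cap"],"side"); r.hold(.3); print(F(),telemetry.current_t())
E
```

```text
[1.1, 0.2, -1.7]
True
[-1.0, 0.1, 8.3] [0.55068762 0.10452791 0.11041276]
[-0.5, -0.5, 7.8] [0.55064645 0.10449649 0.11052907] 0.04688317599805537
side plate_top [([0.553, 0.106, 0.042], 0.55)]
side foot [([0.552, 0.107, 0.038], 0.72)]
side cap [([0.55, 0.105, 0.151], 0.92)]
[-2.0, -0.3, 8.3] 15.3167
```

The force settled at only about 10.5 N once the jar's weight is counted, which may not hold the plate fully down. I'll push further until it clearly bottoms out.

```bash
python3 - <<'E'
from h import *
F=lambda: np.round(telemetry.current_wrist_force(),1).tolist()
z=.1104
for i in range(8):
    z-=.001; r.move_l([.5505,.1045,z],vel=.02); r.hold(.1); f=F(); print(round(z,4),f,round(telemetry.current_ee_pos()[2],5))
    if f[2]>19: break
r.hold(.7); print(F(),telemetry.current_ee_pos(),telemetry.current_opening(),telemetry.current_t())
vision.snapshot("side"); marks(["plate_top","foot","cap"],"side")
E
```

```text
0.1094 [-2.1, -0.8, 7.7] 0.11081
0.1084 [-1.5, -0.7, 8.2] 0.10994
0.1074 [-4.1, 0.0, 13.1] 0.10986
0.1064 [-5.1, 0.1, 18.1] 0.10979
0.1054 [-5.3, -0.6, 22.8] 0.1097
[-5.6, -1.3, 22.6] [0.55088065 0.10454789 0.10970168] 0.04689667047896183 17.7667
side plate_top [([0.552, 0.108, 0.038], 0.7)]
side foot [([0.548, 0.106, 0.038], 0.75), ([0.552, 0.108, 0.041], 0.75)]
side cap [([0.548, 0.104, 0.152], 0.95)]
```

The plate is bottomed out: force rises with no further travel, and the foot is at 0.040 with no slip in the grip. I'll lift it and present it to the reader.

```bash
python3 - <<'E'
from h import *
r.move_l([.5505,.1045,.25],vel=.15)
a=np.deg2rad(-149.3); f=np.array([np.cos(a),np.sin(a),0]); l=.57358*f+np.array([0,0,.81915]); L=np.array([.667,.283,.080]); s=np.cross([0,0,1],f); w=np.cross(l,s)
P=lambda d: L+l*(d+.0697)
best=[]
lim=np.array([[-2.89,2.89],[-.75,2.08],[.22,2.7],[-1.18,4.32],[.11,2.71],[-2.7,2.7]])
cur=np.array(telemetry.current_joints())
for b in np.deg2rad(np.arange(0,360,15)):
    T=tool(-l,np.cos(b)*s+np.sin(b)*w); q=[inverse_kinematics(P(d),R2q(T)) for d in(.1,.18)]
    if any(x is None for x in q): continue
    m=min(np.min(np.c_[x-lim[:,0],lim[:,1]-x]) for x in q); best.append((abs(q[1]-cur).max(),m,np.degrees(b),T))
best=[x for x in best if x[1]>.2]; best.sort(key=lambda x:x[0]); print([(round(x[0],2),round(x[1],2),round(x[2])) for x in best[:5]],P(.1),P(.18))
T=best[0][3]
r.move_to(P(.18),R2q(T)); r.move_l(P(.1),vel=.08); r.hold(.3)
print(telemetry.current_ee_pos(),telemetry.current_opening(),telemetry.current_wrist_force(),telemetry.current_t())
for c in("side","top","wrist"):
    im=vision.snapshot(c); save(im,"f"+c); marks(["cap","foot","lens"],c)
print("target foot",(L+.1*l).round(4),"cap",(L+.212*l).round(4))
A=cv2.imread("pics/fside.png")[40:260,150:400]; cv2.imwrite("pics/g.png",cv2.resize(A,None,fx=2.6,fy=2.6,interpolation=2))
E
```

```text
[(np.float64(0.66), np.float64(0.54), 15), (np.float64(0.66), np.float64(0.54), 30), (np.float64(0.66), np.float64(0.54), 45), (np.float64(0.66), np.float64(0.54), 60), (np.float64(0.66), np.float64(0.54), 75)] [0.58330497 0.23330553 0.21900976] [0.54384944 0.20987855 0.28454176]
[0.58333474 0.23322364 0.2194632 ] 0.046711366873465214 [-0.30480101 -0.17497565 -2.22053086] 21.2083
side cap [([0.558, 0.222, 0.252], 0.78)]
side foot [([0.618, 0.255, 0.159], 0.52)]
side lens [([0.664, 0.28, 0.08], 0.97), ([0.615, 0.255, 0.159], 0.54)]
top cap [([0.562, 0.223, 0.255], 0.73)]
top foot [([0.619, 0.256, 0.165], 0.67), ([0.755, 0.062, 0.001], 0.55)]
top lens [([0.668, 0.285, 0.082], 0.87), ([0.547, 0.106, 0.001], 0.34)]
wrist cap [([0.561, 0.224, 0.253], 0.82)]
wrist foot [([0.619, 0.255, 0.163], 0.61)]
wrist lens [([0.666, 0.283, 0.078], 0.87), ([0.55, 0.104, -0.002], 0.49)]
target foot [0.6177 0.2537 0.1619] cap [0.5624 0.2209 0.2537]
```

View pics/g.png

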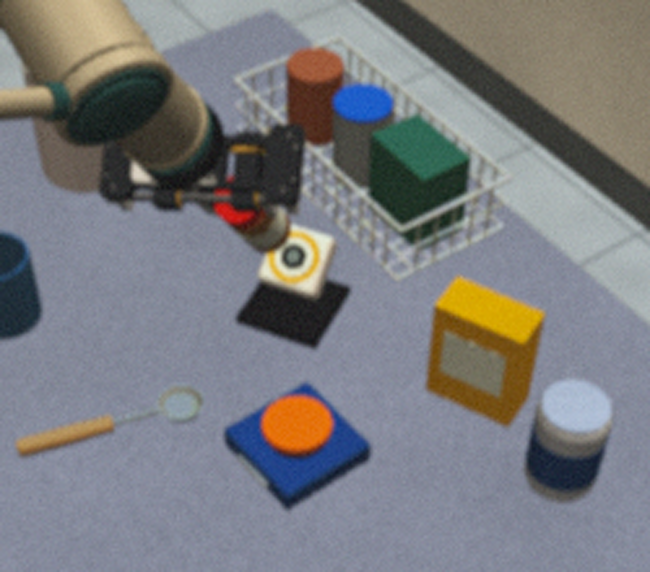

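View pics/fwrist.png

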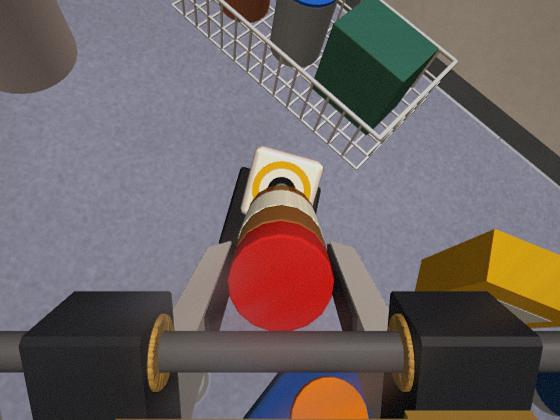

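The wrist view shows the jar held with its foot towards the lens ring, jar and ring both centred on about column 281. The side crop shows the other things undisturbed and the plate back up. The networks put the foot and cap within about 2 mm of target.

```bash
python3 - <<'E'
from h import *
print(np.abs(telemetry.current_dq()).max(),telemetry.current_opening()); print(r.sign_off())
E
```

```text
0.0017590613537776586 0.047049665671466526
the job is handed in; nothing more can be done
None
```

I pressed the red-capped jar onto the marker plate until it was fully down, held it over half a second, and handed in with it held still, foot centred about 100 mm in front of the reader's lens (measured to about 2 mm).

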